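Slide block round the bent guide bar

ROBOT

A 6-joint arm with a two-finger parallel gripper is mounted at the origin on a cart in front of the work surface, level with it; the furniture and walls round the work are solid. World frame = base frame: x ahead of the robot, y to its left, z up, the work surface at z = 0. Lengths are in m, angles in rad, forces in N, time in s.
With the tool pointing down it reaches from about 0.4 to 0.825 m from the base axis. Payload 7 kg.
Tool frame: the origin (TCP) lies between the finger pads; the fingertips stand 22 mm ahead of it and the grasp point (between the pads) lies 3 mm ahead of it (arm.tip_reach is the distance from the TCP to the fingertips, in m); z points along the fingers, y is the line along which they close (so a half turn about z gives the same grasp; the last joint's range is limited). The gripper opens to 88 mm and grips with 3 to 60 N. Pads are 19 mm wide; open, the fingers measure 130 mm over their backs; the gripper's body (78 mm by 193 mm) begins 47 mm behind the grasp point.
Start: joints at [1.48, 0.359, 0.012, 0, -1.224, -0.288], TCP at [0.25, 0.627, 0.249] pointing down, gripper open.
Joint ranges: [-3.07, 3.07], [-1.43, 2.12], [-1.02, 1.25], [-3.03, 1.67], [-3.05, -0], [-3.03, 3.03]. Speed limits (rad/s): [2.39, 2.39, 3.01, 3.14, 3.14, 3.14].

INTERFACE

Orientations are given as [roll, pitch, yaw] about the fixed x, y, z axes, in that order (R = Rz(yaw) Ry(pitch) Rx(roll)).
In Python, from station import arm, viewer gives the robot as it stands. The module is installed in compiled form; this text tells all that it offers.
- The arm moves only by the tool apply_moves, never from a script. Its argument "commands" is a list that holds one entry, the list of rows, each a list of 5 numbers: the closure, from -1 (fully open) to 1 (shut), then the shift along the world's x, y, z as a fraction of full scale, then the turn about the world's z as a fraction of full scale. In form: [[[fingers, tx, ty, tz, yaw], ...]]. A call has 1 to 12 rows; each row shifts and turns the commanded pose from where the row before left it; what a row does not reach is not made up. Full scale, the value 1, is 20 cm for a shift and pi rad for a turn. A row lasts 1/10 s, in which the tool goes at most 50 mm and 8.59 degrees, less where a joint would pass 70% of its speed; a pose out of reach is approached as far as the arm can. A call with a number of a shift or a turn outside -1 to 1 is refused whole. A call with a gripper value outside its range is refused whole. The fingers move at their own pace and stop on an object; "force" is the grip in N (left out, the last holds). Time passes only in rows, so rows that do not move let the fingers close. It gives the time, the measured TCP pose, the force, the opening and the grip force at its end, in the units of the state.
- arm.get_state(): the state, without advancing time (a new reading comes with each control period).
- viewer.grab_frame(name): name is "side" or "top"; returns a dict with "image" (480x640x3 uint8, blue, green, red), "mtx" (3x3 intrinsics, pixels), "rvec" (rotation vector, rad) and "tvec" (3), from world to camera coordinates, as OpenCV has them. Camera axes: x right, y down, z forward; pixel columns grow to the right and rows downward; lengths in m; the calibration is good to about 2 mm. A picture is of the moment at which its call begins. There is no depth.
- arm.job_done(): hands the job in; it is judged then, once.
The state is a dict: "t": time; "q": joint angles; "qd": joint speeds; "joint_efforts": joint torques, N m; "eef_pos": TCP position; "ee_rot": TCP orientation; "force": force on the tool from outside, world axes, zero at the start; "moment": the same for the moment, N m; "width": finger opening in m; "gripper_force": force on a finger pad.
Only numpy, scipy, OpenCV 4.12 (cv2) and the standard library are available. Lean on these libraries where they do the work, as an engineer would, in place of code of your own. Each camera call takes 0.05 s, during which the arm holds its last target. There are 200 camera calls.

TASK

Put the slide block back on the bent red guide bar: thread it over the bar's free end, work it gently along the bar and round the bend without forcing it, and press it firmly against the brass stop ring (about 6 N; never force it with more than 12 N anywhere on the bar). Let it go there, hanging upright on the bar and sitting against the stop, and leave everything else on the bench where it lies.

Things in the scene. Friction and masses are not known exactly. Their poses are not given: they have to be found in the camera images.
- slide_block: Loose drilled block, 0.15 kg, upright on the bench: 23 mm along its bore, 28 mm wide, 40 mm high, dark steel below, blue above, both ends alike. On top an orange tab to pinch: 23 mm along the bore, 10 mm thick across it, from 40 to 76 mm over the underside. Origin at the underside's centre, z up, x along the bore, y across the tab. Its heavy underside makes it hang upright on the bar.
- bore (a point): Centre of the slide block's straight through bore, 28 mm over its underside. The bore is 14 mm across, so it has 1 mm of play all round on the 12 mm bar, and only about 0.3 mm in the bend.
- guide_bar: Fixed. Grey base (90 mm across, 10 mm thick), dark post (19 mm) and a level bent red 12 mm bar, its axis 120 mm up; nothing is higher. Origin under the base's centre, z up. From the post the bar runs 60 mm along -x, bends 70 degrees towards -y on a 50 mm axis radius (about x -60, y -50 mm), then runs straight 50 mm to bar_tip at its free end. Only the post carries it.
- stop: Brass stop ring fixed on the bar near the post, 25 mm across, 6 mm thick; its face towards the bend lies 28 mm from the post's axis. This frame is the same as the guide bar's.
- bar_tip (a point): By the drawing (the bar was bent by hand and is fixed with its true line turned about the post, in the level plane, by up to about 1 degree either way from the drawing: up to 3 mm sideways here, 2 mm in the bend; find the true line by feel or by eye): centre of the rounded free end (a half ball of 6 mm radius; the bar ends 6 mm beyond this point), on the bar's axis.
- bend_start (a point): By the drawing, on the bar's axis, where the straight free leg passes into the bend, 50 mm from bar_tip.
- bend_mid (a point): By the drawing, on the bar's axis, half way round the bend.
- bend_end (a point): By the drawing, on the bar's axis, where the bend passes into the straight home leg.
- stop_face (a point): On the bar's axis, in the face of the brass stop ring that looks towards the bend. The bore's centre is 11.5 mm from it when the block is home.
- pliers: Blue-handled pliers, 129x50x12 mm, bystander; origin at the underside's centre.
- cutters: Red-handled cutters, 129x50x12 mm, bystander; origin at the underside's centre.
- driver_small: Green-handled screwdriver, 137x22x23 mm, bystander; origin at the underside's centre.
- tape_kapton: Roll of amber tape, 60 mm across, 12 mm high, bystander; origin at the underside's centre.
- sensor_11: Turned light metal disc, 38 mm across, 13 mm high, bystander; origin at the underside's centre.
- sensor_12: Turned light metal disc like the other, bystander; origin at the underside's centre.
Things that resemble listed ones, but are neither listed nor needed, are in the scene too. There is more than one size of the slide_block; the one meant has the size given above.

How it is judged:
On the way, in this order (a step that is already met when the one before it is completed fails the run):
1. the block is threaded on the bar and has come to the start of the bend (bore's centre within 10 mm of it) (distance between bore and bend_start below 0.01 m), for 0.05 s.
2. it has passed the middle of the bend (bore's centre within 10 mm of it) (distance between bore and bend_mid below 0.01 m), for 0.05 s.
3. it is pressed home against the stop with more than 4 N for 0.2 s (contact force between slide_block and stop above 4 N and distance between bore and stop_face below 0.015 m), for 0.2 s.
At the end, for the whole second after the job is handed in: The block hangs on the home leg, its bore's centre within 15 mm of the stop's face point (touching is 11.5 mm), upright to 0.3 rad, at rest and released (distance between bore and stop_face below 0.015 m and angle between slide_block's own z axis and vertical below 0.3 rad and linear speed of slide_block below 0.02 m/s and contact force between the fingers and slide_block below 0.1 N).
It fails at once if the block is forced on the bar and its stop with more than 12 N (all its contacts with them added up) (contact force between slide_block and guide_bar above 12 N).
It fails at once if the fingers strike the bar or stop with more than 15 N (contact force between the fingers and guide_bar above 15 N).
It fails at once if a tool, disc or tape roll on the bench is moved by more than 20 mm (distance of any of pliers, cutters, driver_small, tape_kapton, sensor_11, sensor_12 from where it was at the start of the episode above 0.02 m).
It also fails if it takes over 72 s, if anything falls off the work surface, if the arm or the gripper's body presses on something with over 40 N, if the wrist force passes 120 N, or if a joint passes its speed limit or range.

## Working session

There is one attempt and no reset: what is moved stays moved. The work goes in short steps, Python scripts to look and compute and a tool call to move; the robot and the scene stay as the last step left them, time stands still between calls to the robot, and variables do not carry over. Pictures are saved under pics/ and viewed, at most 10 in all, crops included, and the job is handed in when it is done.

Besides the shell and the picture viewer there is one more tool, called as a command line: name --argument value ..., lists and objects as JSON in quotes. apply_moves: Moves the arm, as the interface text tells. Shift numbers are shares of 20 cm and turn numbers shares of pi rad, none past 1 either way. Its arguments: {"type":"object","properties":{"commands":{"type":"array","items":{"type":"array","items":{"type":"array","items":{"type":"number"}}}},"force":{"type":"number"}},"required":["commands"]}

```bash
mkdir -p pics; cat > h.py <<'E'
import numpy as np, cv2
from station import arm, viewer
def grab(n,save=None):
    f=viewer.grab_frame(n); 
    if save: cv2.imwrite('pics/'+save,f['image']); np.savez('pics/'+save+'.npz',**{k:f[k] for k in('mtx','rvec','tvec')})
    return f
def px2w(f,uv,z):
    R=cv2.Rodrigues(np.array(f['rvec'],float))[0];t=np.array(f['tvec'],float).ravel();K=np.array(f['mtx'],float)
    d=R.T@np.linalg.inv(K)@np.array([uv[0],uv[1],1.]);c=-R.T@t
    return c+d*(z-c[2])/d[2]
def w2px(f,P):
    return cv2.projectPoints(np.array(P,float).reshape(-1,3),np.array(f['rvec'],float),np.array(f['tvec'],float),np.array(f['mtx'],float),None)[0].reshape(-1,2)
def load(s): return dict(np.load('pics/'+s+'.npz'))
E
python3 - <<'E'
from h import *
np.set_printoptions(precision=4,suppress=True)
for n in('top','side'):
    f=grab(n,n+'0.png'); R=cv2.Rodrigues(np.array(f['rvec'],float))[0]
    print(n,'cam',-R.T@np.array(f['tvec']).ravel(),f['mtx'])
    for uv in((0,0),(639,0),(0,479),(639,479),(320,240)): print(uv,px2w(f,uv,0))
print(arm.get_state())
E
```

```text
top cam [0.1406 0.0625 1.7555] [[623.9678   0.     318.7033]
 [  0.     623.9678 236.7539]
 [  0.       0.       1.    ]]
(0, 0) [1.2725 1.1104 0.    ]
(639, 0) [ 1.367  -0.9126  0.    ]
(0, 479) [-0.1443  0.8841  0.    ]
(639, 479) [-0.0724 -0.8072  0.    ]
(320, 240) [0.5403 0.067  0.    ]
side cam [-0.1073 -0.0928  0.8935] [[486.8751   0.     318.1411]
 [  0.     486.8751 238.4795]
 [  0.       0.       1.    ]]
(0, 0) [1.4864 1.6512 0.    ]
(639, 0) [ 2.099  -0.8203  0.    ]
(0, 479) [-0.0421  0.4874  0.    ]
(639, 479) [ 0.2299 -0.5576  0.    ]
(320, 240) [ 0.5997  0.0931 -0.    ]
{'t': 0.1, 'q': array([ 1.4801,  0.3593,  0.0112, -0.0003, -1.2241, -0.2881]), 'qd': array([-0.    , -0.0012,  0.0029,  0.0008, -0.0007, -0.0005]), 'joint_efforts': array([ -0.0013, -58.4163,  29.3752,   7.0154,   0.0102,  -0.0001]), 'eef_pos': array([0.2495, 0.6268, 0.2477]), 'ee_rot': array([ 3.1401, -0.0001, -0.3789]), 'force': array([ 0.0571, -0.7918,  0.0349]), 'moment': array([ 0.0017, -0.0438, -0.0492]), 'gripper_force': 0.0, 'width': 0.08731692103340845}
```

View pics/top0.png

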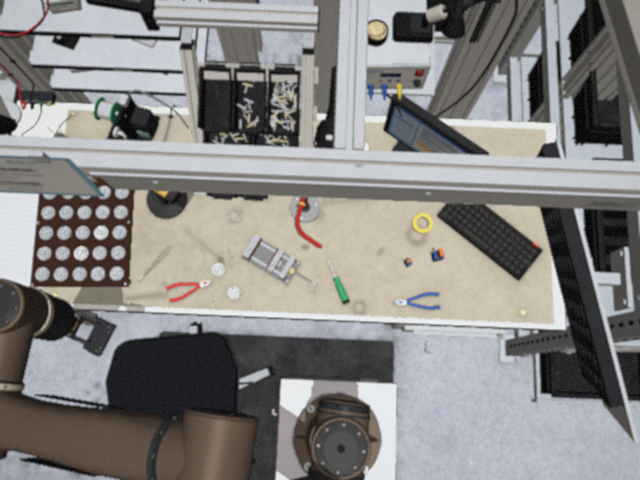

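View pics/side0.png

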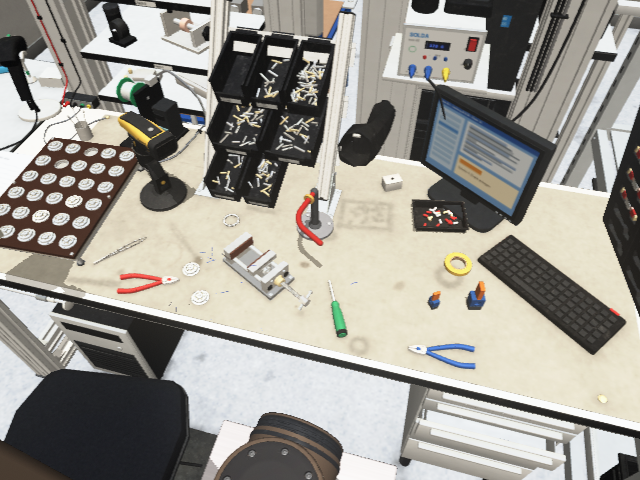

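Top view: guide bar at about (306,210), with the red leg ending at (320,246). Two orange-tabbed blocks stand at (437,255) (larger) and (408,262) (smaller). The side view shows the larger at (477,297). I'll zoom in on both.

```bash
python3 - <<'E'
import cv2,numpy as np
t=cv2.imread('pics/top0.png');s=cv2.imread('pics/side0.png')
r=lambda im,x,y,w,h,k:cv2.resize(im[y:y+h,x:x+w],None,fx=k,fy=k,interpolation=cv2.INTER_CUBIC)
a=r(t,280,190,50,64,6);b=r(t,395,235,60,40,6);c=r(s,290,180,50,70,6)[:384];d=r(s,420,275,75,45,6)
o=np.zeros((600,800,3),np.uint8)
o[0:384,0:300]=a[:384];o[0:384,300:600]=c[:384]
o[384:384+216,0:360]=b[:216];o[384:600,360:800]=d[:216,:440]
cv2.imwrite('pics/crop0.png',o)
E
```

```text
(no output)
```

View pics/crop0.png

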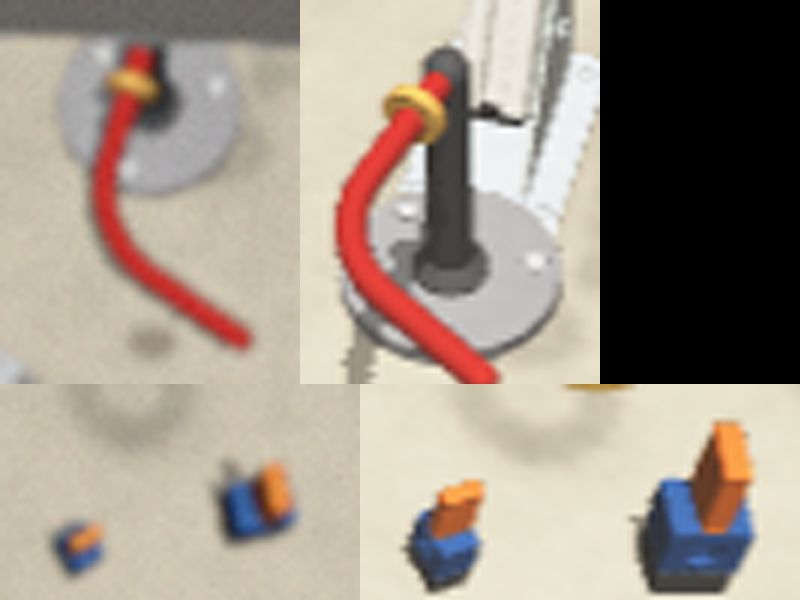

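```bash
cat > fit.py <<'E'
from h import *
from scipy.optimize import minimize
S=8
def barline(n=160):
    s=np.linspace(0.0095,0.060+0.05*np.radians(70)+0.05,n); out=[]
    for v in s:
        if v<.06: out.append((-v,0))
        else:
            p=min((v-.06)/.05,np.radians(70)); e=v-.06-.05*p
            out.append((-.06-.05*np.sin(p)-e*np.cos(p),-.05+.05*np.cos(p)-e*np.sin(p)))
    return np.array(out)
def pose(P,x,y,a):
    c,s=np.cos(a),np.sin(a); P=np.asarray(P,float)
    return np.c_[x+c*P[:,0]-s*P[:,1], y+s*P[:,0]+c*P[:,1], P[:,2]]
BL=np.c_[barline(),np.full(160,.12)]
def feat(im,kind):
    b,g,r=[im[...,i].astype(float) for i in range(3)]
    return (r-np.maximum(g,b))/(r+20) if kind=='bar' else np.clip((r-b)/(r+20),0,None)
def render(f,kind,p,roi,sh):
    x0,y0,w,h=roi; m=np.zeros((h*S,w*S),np.uint8)
    q=lambda uv:np.round(((uv+sh-[x0,y0]+.5)*S-.5)).astype(int)
    if kind=='bar':
        W=pose(BL,*p); uv=w2px(f,W); R=cv2.Rodrigues(f['rvec'])[0]; Z=(R@W.T).T[:,2]+f['tvec'].ravel()[2]
        for c,z in zip(q(uv),Z): cv2.circle(m,tuple(int(v) for v in c),int(round(.006*f['mtx'][0,0]/z*S)),255,-1)
    else:
        B=[(i*.0115,j*.005,k) for i in(-1,1) for j in(-1,1) for k in(.040,.076)]
        cv2.fillConvexPoly(m,cv2.convexHull(q(w2px(f,pose(B,*p))).astype(np.int32)),255)
    m=cv2.resize(m,(w,h),interpolation=cv2.INTER_AREA)/255.
    return cv2.GaussianBlur(m,(0,0),.6)
def cost(p,views,kind,sh=(0,0)):
    c=0
    for f,im,roi,ign in views:
        x0,y0,w,h=roi; F=feat(im,kind)[y0:y0+h,x0:x0+w]; M=render(f,kind,p,roi,np.array(sh))
        k=np.ones((h,w),bool)
        if ign is not None: k[ign[1]-y0:ign[3]-y0, ign[0]-x0:ign[2]-x0]=0
        A=np.c_[M[k],np.ones(k.sum())]; s,res,_,_=np.linalg.lstsq(A,F[k],rcond=None); c+=((A@s-F[k])**2).sum()/s[0]**2 if s[0]>0 else 1e6
    return c
def fit(views,kind,p0,shift=False):
    d=np.array([.004,.004,.1]); best=None
    for da in (-.4,0,.4):
        q=np.array(p0,float);q[2]+=da
        z0=np.r_[q]/d
        for _ in range(2):
            r=minimize(lambda z:cost(z*d,views,kind),z0,method='Nelder-Mead',options=dict(initial_simplex=np.vstack([z0]+[z0+2*e for e in np.eye(3)]),xatol=1e-3,fatol=1e-4)); z0=r.x
        if best is None or r.fun<best[1]: best=(r.x*d,r.fun)
    return best
E
cat > run1.py <<'E'
from fit import *
np.set_printoptions(precision=4,suppress=True)
t=load('top0.png');s=load('side0.png');ti=cv2.imread('pics/top0.png');si=cv2.imread('pics/side0.png')
T=(t,ti,(285,197,45,60),None);Sd=(s,si,(285,185,50,65),None)
# ring region ignore from fits
T=(t,ti,T[2],(290,197,325,206)); Sd=(s,si,Sd[2],(302,185,320,204))
tip=px2w(t,(320,245),.12); post=px2w(t,(306,204),.12); print('tip',tip,'post',post)
p0=(post[0],post[1],-.15)
for n,v in(('T',[T]),('S',[Sd]),('TS',[T,Sd])):
    r=fit(v,'bar',p0); print(n,r[0],r[1],'tip',pose([BL[-1]],*r[0])[0])
b=px2w(t,(441,253),.06);print(b)
T=(t,ti,(425,243,30,25),None);Sd=(s,si,(465,275,28,35),None)
for n,v in(('T',[T]),('S',[Sd]),('TS',[T,Sd])):
    r=fit(v,'blk',(b[0],b[1],0.3)); print(n,r[0],r[1])
E
python3 run1.py
```

```text
tip [0.4993 0.0661 0.12  ] post [0.6118 0.1091 0.12  ]
T [ 0.6363  0.1153 -0.247 ] 8.321985058547758 tip [0.4964 0.0682 0.12  ]
S [ 0.6375  0.1163 -0.2329] 4.956245830969466 tip [0.4983 0.0672 0.12  ]
TS [ 0.637   0.1157 -0.2386] 19.83869088870662 tip [0.4976 0.0674 0.12  ]
[ 0.5046 -0.2703  0.06  ]
T [ 0.5074 -0.2691  0.1501] 19.70247565644753
S [ 0.5074 -0.2681  0.0661] 18.4831469614237
TS [ 0.5077 -0.2682  0.0732] 39.68428753770317
```

The top-only and side-only fits agree within 1–2 mm:
- **Bar:** post at about (0.637, 0.116), yaw −0.24.
- **Block:** at about (0.507, −0.268), yaw about 0.07–0.15.

Next I move over to the block.

apply_moves --commands '[[[0.1, 0.2, -0.14, 0, 0.025], [0.1, 0.2, -0.14, 0, 0.025], [0.1, 0.2, -0.14, 0, 0.025], [0.1, 0.2, -0.14, 0, 0.025], [0.1, 0.2, -0.14, 0, 0.025], [0.1, 0.2, -0.14, 0, 0.025], [0.1, 0, -0.24, 0, 0], [0.1, 0, -0.24, 0, 0], [0.1, 0, -0.24, 0, 0], [0.1, 0, -0.24, 0, 0], [0.1, 0, -0.24, 0, 0], [0.1, 0, -0.24, 0, 0]]]' --force 15

```text
t: 1.3
eef_pos: [0.489, 0.1691, 0.2484]
ee_rot: [3.141, 0.0, 0.093]
force: [0.3, 0.2, 0.2]
width: 0.0394
gripper_force: 0.0
```

apply_moves --commands '[[[0.1, 0.02, -0.24, 0, 0], [0.1, 0.02, -0.24, 0, 0], [0.1, 0.02, -0.24, 0, 0], [0.1, 0.02, -0.24, -0.1, 0], [0.1, 0, -0.24, -0.1, 0], [0.1, 0, -0.24, -0.1, 0], [0.1, 0, -0.24, 0, 0], [0.1, 0, -0.24, 0, 0], [0.1, 0, -0.24, 0, 0], [0.1, 0, 0, 0, 0], [0.1, 0, 0, 0, 0]]]'

```text
t: 2.4
eef_pos: [0.5047, -0.2563, 0.1902]
ee_rot: [-3.141, 0.001, 0.089]
force: [-0.6, 0.7, 0.2]
width: 0.0393
gripper_force: 0.0
```

apply_moves --commands '[[[0.1, 0.015, -0.06, 0, 0], [0.1, 0, 0, -0.15, 0], [0.1, 0, 0, -0.15, 0], [0.1, 0, 0, -0.15, 0], [0.1, 0, 0, -0.1, 0], [0.1, 0, 0, -0.06, 0], [0.1, 0, 0, 0, 0], [0.1, 0, 0, 0, 0]]]'

```text
t: 3.2
eef_pos: [0.5092, -0.267, 0.0697]
ee_rot: [3.141, -0.001, 0.094]
force: [0.2, -0.1, -0.3]
width: 0.0393
gripper_force: 0.0
```

apply_moves --commands '[[[0.5, 0, 0, 0, 0], [0.7, 0, 0, 0, 0], [1, 0, 0, 0, 0], [1, 0, 0, 0, 0], [1, 0, 0, 0, 0], [1, 0, 0, 0, 0], [1, 0, 0, 0, 0]]]' --force 15

```text
t: 3.9
eef_pos: [0.5086, -0.2673, 0.0693]
ee_rot: [3.141, -0.0, 0.093]
force: [-1.0, 0.8, 4.9]
width: 0.0099
gripper_force: 15.0
```

```bash
python3 - <<'E'
from h import *
s=arm.get_state();print(s['t'],s['eef_pos'],s['ee_rot'],s['force'],s['moment'],s['width'],s['gripper_force'])
f=grab('side','side1.png');g=grab('top','top1.png')
r=lambda im,x,y,w,h,k:cv2.resize(im[y:y+h,x:x+w],None,fx=k,fy=k,interpolation=cv2.INTER_CUBIC)
cv2.imwrite('pics/c1.png',np.hstack([r(f['image'],410,230,95,100,4),r(g['image'],395,200,95,100,4)]))
E
```

```text
3.9 [ 0.50863241 -0.26728041  0.06931222] [ 3.14135806e+00 -3.99796360e-04  9.25953568e-02] [-0.9620646   0.8167493   4.93003503] [0.35497531 0.30929644 0.00175102] 0.009892673527751148 15.000409930944443
```

View pics/c1.png

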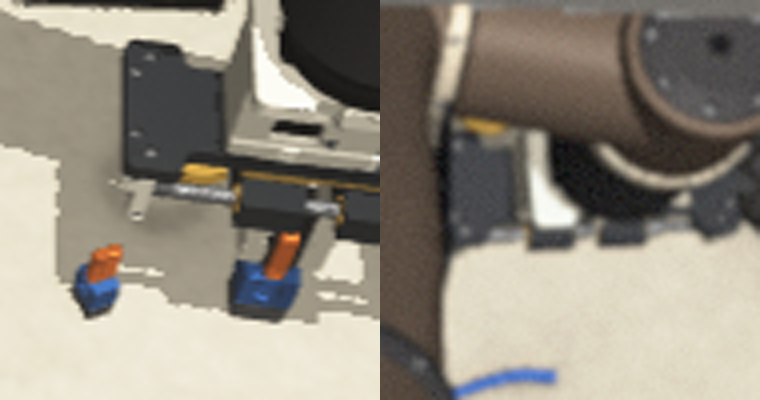

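Picture: the block (big, blue/orange) is pinched between the fingers at about (265,285) in the left crop, and the small decoy is untouched at (97,285). Width is 9.9 mm, so the tab is held. I lift and move to in front of the bar's tip.

apply_moves --commands '[[[1, 0, 0, 0.1, 0], [1, 0, 0, 0.2, 0], [1, 0, 0, 0.2, 0], [1, 0, 0, 0.2, 0], [1, 0, 0, 0.2, 0], [1, 0, 0, 0, 0], [1, 0, 0, 0, 0]]]'

```text
t: 4.7
eef_pos: [0.5086, -0.2671, 0.2494]
ee_rot: [-3.141, -0.002, 0.092]
force: [0.1, 0.3, -3.0]
width: 0.0098
gripper_force: 15.0
```

apply_moves --commands '[[[1, -0.02, 0.15, 0, 0.0354], [1, -0.02, 0.19, 0, 0.0354], [1, -0.02, 0.19, 0, 0.0354], [1, -0.02, 0.19, 0, 0.0354], [1, -0.02, 0.19, 0, 0.0354], [1, -0.02, 0.19, 0, 0.0354], [1, -0.02, 0.19, 0, 0.0354], [1, -0.02, 0.19, 0, 0.0354], [1, 0, 0, 0, 0], [1, 0, 0, 0, 0], [1, 0, 0, 0, 0]]]'

```text
t: 5.8
eef_pos: [0.4759, 0.0282, 0.2479]
ee_rot: [-3.14, 0.002, 0.981]
force: [-0.2, -0.1, -0.7]
width: 0.0098
gripper_force: 15.0
```

apply_moves --commands '[[[1, -0.015, 0.01, -0.1, 0], [1, 0, 0, -0.15, 0], [1, 0, 0, -0.15, 0], [1, 0, 0, -0.033, 0], [1, 0, 0, 0, 0], [1, 0, 0, 0, 0]]]'

```text
t: 6.4
eef_pos: [0.4743, 0.0305, 0.1634]
ee_rot: [3.141, -0.001, 0.981]
force: [-0.4, -0.5, -1.7]
width: 0.0097
gripper_force: 15.0
```

```bash
python3 - <<'E'
from h import *
s=arm.get_state();print(s['t'],s['eef_pos'],s['ee_rot'],s['force'],s['moment'],s['width'],s['gripper_force'])
f=grab('side','side2.png');g=grab('top','top2.png')
r=lambda im,x,y,w,h,k:cv2.resize(im[y:y+h,x:x+w],None,fx=k,fy=k,interpolation=cv2.INTER_CUBIC)
cv2.imwrite('pics/c2.png',np.hstack([r(f['image'],280,180,95,120,4),r(g['image'],270,190,95,120,4)]))
E
```

```text
6.4 [0.47431703 0.03045857 0.16340399] [ 3.14059246e+00 -6.77384535e-04  9.81356249e-01] [-0.36444984 -0.49618398 -1.70748796] [-0.03344263 -0.0744846   0.01311251] 0.009723081460512458 14.999506920576096
```

View pics/c2.png

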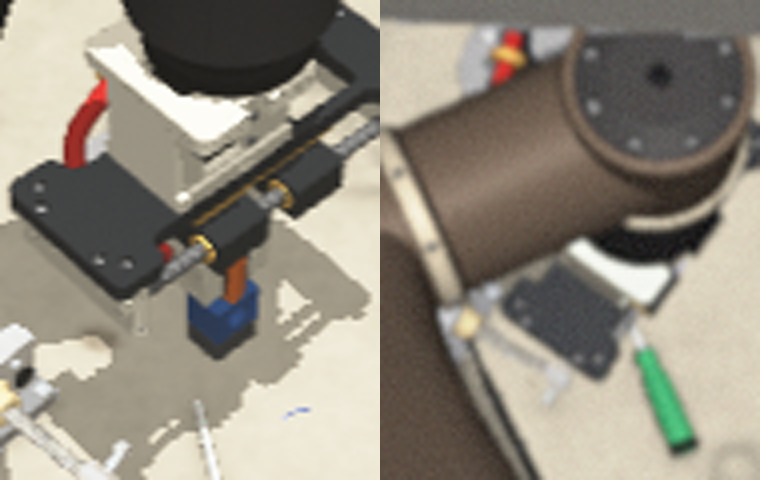

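Side crop: block hangs in the gripper at full-image (335,259), with the bar tip behind the gripper. In the top view the arm hides the block. I fit the block in the side view so its offset from the bar comes from the same camera.

```bash
cat > run2.py <<'E'
from fit import *
from scipy.optimize import least_squares
np.set_printoptions(precision=4,suppress=True)
s=load('side2.png');im=cv2.imread('pics/side2.png').astype(float)
x0,y0,w,h=322,253,30,24
F=((im[...,0]-im[...,2])/(im[...,0]+25))[y0:y0+h,x0:x0+w]
TCP=np.array([.4743,.0305]);zu=.1634-.0693
u=np.array([np.cos(.981),np.sin(.981)]);n=np.array([-u[1],u[0]])
def rend(a,b,z0,zu):
    c=TCP+a*u+b*n
    B=[(i*.0115,j*.014,zu+k) for i in(-1,1) for j in(-1,1) for k in(z0,.040)]
    uv=w2px(s,pose(B,c[0],c[1],.981)); m=np.zeros((h*S,w*S),np.uint8)
    cv2.fillConvexPoly(m,cv2.convexHull(np.round((uv-[x0,y0]+.5)*S-.5).astype(np.int32)),255)
    return cv2.GaussianBlur(cv2.resize(m,(w,h),interpolation=cv2.INTER_AREA)/255.,(0,0),.6)
def cost(p,zu):
    M=rend(*(p*.004),zu);
    A=np.c_[M.ravel(),np.ones(M.size)];q=np.linalg.lstsq(A,F.ravel(),rcond=None)[0];return ((A@q-F.ravel())**2).sum()
for zz in(zu,zu-.001,zu+.001):
    z=np.array([0,0,3.])
    for _ in range(3):
        r=minimize(cost,z,(zz,),method='Nelder-Mead',options=dict(initial_simplex=np.vstack([z]+[z+e for e in np.eye(3)])));z=r.x
    print(zz,'along,lat,z0',r.x*.004,r.fun)
print((F*100).astype(int))
E
python3 run2.py
```

```text
0.09409999999999999 along,lat,z0 [-0.0033  0.0007  0.0143] 28.555468747465984
0.09309999999999999 along,lat,z0 [-0.0028  0.0002  0.0146] 28.555468747465984
0.09509999999999999 along,lat,z0 [-0.0034  0.0008  0.0136] 28.555674907499217
[[ -16  -16  -15  -15   -9    1  -14  -15  -14  -14  -15  -15  -14  -18
   -78 -153 -159 -150  -57   29   40   37   16   -9  -15  -16  -16  -15
   -10  -10]
 [ -16  -15  -16  -15   -7   31   11   -8  -15  -16  -15   -8    8   -7
  -101 -146 -158  -89    7   39   35   36    7  -16  -16  -16  -16  -15
    -9   -9]
 [ -15  -15  -15  -16   -8   33   33   15   -6  -14   -3   28   46   46
    29  -64 -112    0   37   35   37   40    6  -16  -16  -16  -16  -14
    -9  -10]
 [ -15  -15  -15  -16   -8   34   34   34   15    5   29   47   46   46
    46   45   40   35   35   33   37   40    7  -16  -15  -16  -16  -15
   -10  -10]
 [ -16  -16  -15  -16   -8   34   34   35   34   34   41   46   47   46
    45   39   37   41   41   38   37   40    6  -16  -16  -16  -16  -16
   -15  -10]
 [ -15  -16  -16  -15   -7   34   33   33   33   33   36   41   45   42
    36   
[... 2202 characters left out ...]
-16  -16  -16  -16  -15  -16  -16  -15  -16  -16  -16  -16
   -15  -15]
 [ -16  -15  -16  -16  -17  -16  -15  -15  -16  -16  -16  -16  -16  -16
   -16  -16  -16  -16  -16  -16  -16  -16  -16  -17  -16  -16  -16  -16
   -16  -15]
 [ -16  -16  -16  -15  -16  -16  -16  -15  -15  -16  -16  -15  -16  -16
   -16  -16  -16  -15  -16  -15  -15  -16  -16  -15  -16  -16  -16  -16
   -15  -11]
 [ -16  -15  -16  -16  -16  -16  -16  -15  -15  -16  -16  -17  -16  -15
   -16  -16  -16  -16  -16  -15  -15  -14  -16  -17  -16  -16  -16  -15
   -11  -10]
 [ -16  -16  -16  -16  -16  -16  -16  -16  -17  -16  -16  -16  -15  -15
   -15  -15  -15  -15  -16  -15  -15   -9   -9  -14  -15   -9  -10  -10
   -10  -10]]
```

```bash
sed -i 's/x0,y0,w,h=322,253,30,24/x0,y0,w,h=322,256,30,18/; s/^TCP=/F=np.clip(F,-.16,.2); TCP=/; s/(0,0),.6)/(0,0),.35)/; s/^print((F.*$//' run2.py; python3 run2.py
cat > run3.py <<'E'
import fit
from fit import *
np.set_printoptions(precision=4,suppress=True)
_g=cv2.GaussianBlur; f0=fit.feat
fit.feat=lambda im,k: np.clip(f0(im,k),0,.5)
s=load('side0.png');si=cv2.imread('pics/side0.png');t=load('top0.png');ti=cv2.imread('pics/top0.png')
for nm,v in (('S',(s,si,(285,204,50,46),None)),('S2',(s,si,(285,185,50,65),(302,185,322,204))),('T',(t,ti,(285,207,45,50),None))):
  for sg in(.35,.6,.9):
    cv2.GaussianBlur=lambda m,k,_s,sg=sg:_g(m,k,sg)
    r=fit.fit([v],'bar',(.637,.116,-.24)); print(nm,sg,r[0],r[1],'tip',pose([BL[-1]],*r[0])[0])
E
python3 run3.py
```

```text
0.09409999999999999 along,lat,z0 [-0.0018 -0.0006  0.0126] 0.465958346597269
0.09309999999999999 along,lat,z0 [-0.0018 -0.0007  0.0135] 0.465958346597269
0.09509999999999999 along,lat,z0 [-0.0028  0.0003  0.0136] 0.465958346597269Traceback (most recent call last):
  File "run3.py", line 4, in <module>
    _g=cv2.GaussianBlur; f0=fit.feat
                            ^^^^^^^^
AttributeError: 'function' object has no attribute 'feat'
```

```bash
sed -i 's/^import fit$/import importlib/; s/^from fit import \*$/from fit import *\nfm=importlib.import_module("fit")/; s/fit\.f/fm.f/g' run3.py; python3 run3.py
```

```text
S 0.35 [ 0.6373  0.1163 -0.2306] 2.45275931902979 tip [0.4982 0.0669 0.12  ]
S 0.6 [ 0.6373  0.1163 -0.2304] 4.342778112834327 tip [0.4982 0.0669 0.12  ]
S 0.9 [ 0.6373  0.1163 -0.2312] 8.311768455665158 tip [0.4982 0.067  0.12  ]
S2 0.35 [ 0.6373  0.1163 -0.2304] 2.81343192635811 tip [0.4982 0.0669 0.12  ]
S2 0.6 [ 0.6373  0.1163 -0.2305] 4.712264994784911 tip [0.4982 0.0669 0.12  ]
S2 0.9 [ 0.6373  0.1164 -0.23  ] 8.677443851868542 tip [0.4983 0.0669 0.12  ]
T 0.35 [ 0.6356  0.1159 -0.2376] 7.1111084076490245 tip [0.4962 0.0674 0.12  ]
T 0.6 [ 0.6356  0.1159 -0.2372] 5.107301648737515 tip [0.4962 0.0674 0.12  ]
T 0.9 [ 0.6356  0.116  -0.2362] 6.83591795605157 tip [0.4962 0.0673 0.12  ]
```

apply_moves --commands '[[[1, 0, 0, -0.01, 0.003], [1, 0, 0, 0, 0], [1, 0, 0, 0, 0], [1, 0, 0, 0, 0]]]'

```text
t: 6.9
eef_pos: [0.4735, 0.0309, 0.1605]
ee_rot: [3.141, -0.0, 0.992]
force: [0.2, 0.0, -1.0]
width: 0.01
gripper_force: 15.0
```

```bash
python3 - <<'E'
from h import *
np.set_printoptions(precision=4,suppress=True)
L=[]
for i in range(12):
    s=arm.get_state();L.append(np.r_[s['eef_pos'],s['ee_rot'][2],s['force'],s['q']]); f=viewer.grab_frame('side')
L=np.array(L);print(L[:,:7]);print('mean',L.mean(0),'sd',L.std(0),s['t'])
E
```

```text
[[ 0.4735  0.0309  0.1605  0.9917  0.2198  0.0462 -1.0046]
 [ 0.4735  0.0309  0.1604  0.9917 -0.0501  0.6049 -1.3735]
 [ 0.4735  0.0308  0.1604  0.9917  0.6444 -0.1074 -1.6091]
 [ 0.4735  0.0308  0.1604  0.9917  0.5792  0.1359 -2.3665]
 [ 0.4735  0.0309  0.1603  0.9917  0.0416  0.4091 -0.4527]
 [ 0.4735  0.0308  0.1603  0.9916  0.1141  0.3511 -2.0073]
 [ 0.4734  0.0308  0.1603  0.9916  0.5429 -0.7964 -1.8333]
 [ 0.4735  0.0308  0.1603  0.9916 -0.9724  0.556  -0.8354]
 [ 0.4735  0.0308  0.1603  0.9916  0.7265  0.2356 -0.9111]
 [ 0.4735  0.0308  0.1603  0.9915  0.2194  0.0126 -1.4827]
 [ 0.4734  0.0308  0.1603  0.9915 -0.3555  0.6398 -1.4878]
 [ 0.4735  0.0308  0.1603  0.9916 -0.3164 -0.1399 -0.6056]]
mean [ 0.4735  0.0308  0.1604  0.9916  0.1161  0.1623 -1.3308  0.4812  0.108
 -0.5418  0.     -0.9209  2.0812] sd [0.     0.     0.0001 0.0001 0.4741 0.3874 0.5579 0.0001 0.0001 0.
 0.     0.     0.    ] 7.45
```

apply_moves --commands '[[[1, 0.011, 0.0167, 0.005, 0], [1, 0.011, 0.0167, 0, 0], [1, 0.011, 0.0167, 0, 0], [1, 0.011, 0.0167, 0, 0], [1, 0.011, 0.0167, 0, 0], [1, 0, 0, 0, 0], [1, 0, 0, 0, 0], [1, 0, 0, 0, 0], [1, 0, 0, 0, 0]]]'

```text
t: 8.4
eef_pos: [0.4843, 0.0474, 0.1613]
ee_rot: [-3.142, 0.0, 0.991]
force: [-0.5, -0.2, -0.5]
width: 0.0101
gripper_force: 15.0
```

```bash
cat > st.py <<'E'
from h import *
import sys
np.set_printoptions(precision=4,suppress=True)
n=int(sys.argv[1]) if len(sys.argv)>1 else 6
tip=np.array([.4978,.0672]);post=np.array([.6369,.1166]);A=.9912
u=np.array([np.cos(A),np.sin(A)]);v=np.array([-u[1],u[0]])
L=[];M=[]
for i in range(n):
    if i: viewer.grab_frame('side')
    s=arm.get_state();L.append(np.r_[s['eef_pos'],s['ee_rot'][2],s['force'],s['moment'],s['width']])
m=np.mean(L,0);p=L[-1];d=p[:2]-tip
print('t',s['t'],'pos',p[:3],'yaw',p[3],'F',m[4:7],'M',m[7:10],'w',p[10],'| along tip %.4f lat %.4f'%(d@u,d@v),'Falong %.2f Flat %.2f'%(m[4:6]@u,m[4:6]@v))
# bar-frame position from nearest drawn point
c,sn=np.cos(A-1.2217),np.sin(A-1.2217);q=np.array([[c,sn],[-sn,c]])@(p[:2]-post);print('barframe',q,'yawrel deg',np.degrees(p[3]-(A-1.2217)))
ph=np.arctan2(-(q[0]+.06),q[1]+.05);print('bend: phi deg %.1f radial-50 %.4f'%(np.degrees(ph),np.hypot(q[0]+.06,q[1]+.05)-.05))
E
python3 st.py
```

```text
t 8.65 pos [0.4845 0.0474 0.1614] yaw 0.9914694263364849 F [-0.2113 -0.4164 -0.8204] M [-0.0952 -0.0571  0.0288] w 0.01003244480984186 | along tip -0.0238 lat 0.0003 Falong -0.46 Flat -0.05
barframe [-0.1326 -0.1022] yawrel deg 70.01369082310293
bend: phi deg 125.7 radial-50 0.0394
```

apply_moves --commands '[[[1, 0.0041, 0.0063, 0, 0], [1, 0.0041, 0.0063, 0, 0], [1, 0.0041, 0.0063, 0, 0], [1, 0.0041, 0.0063, 0, 0], [1, 0.0041, 0.0063, 0, 0], [1, 0.0041, 0.0063, 0, 0], [1, 0.0041, 0.0063, 0, 0], [1, 0.0041, 0.0063, 0, 0], [1, 0, 0, 0, 0], [1, 0, 0, 0, 0]]]'

```text
t: 9.65
eef_pos: [0.491, 0.0576, 0.1613]
ee_rot: [-3.142, 0.0, 0.992]
force: [-0.4, -1.3, -0.5]
width: 0.0098
gripper_force: 15.0
```

```bash
python3 st.py
```

```text
t 9.9 pos [0.491  0.0576 0.1613] yaw 0.991552657888684 F [ 0.0919 -0.3    -1.0595] M [-0.1    -0.0862  0.0299] w 0.009925514367929725 | along tip -0.0118 lat 0.0004 Falong -0.20 Flat -0.24
barframe [-0.1285 -0.0908] yawrel deg 70.01845963976626
bend: phi deg 120.8 radial-50 0.0298
```

No contact so far. I advance another 12 mm, which takes the ball end fully in.

apply_moves --commands '[[[1, 0.0041, 0.0063, 0, 0], [1, 0.0041, 0.0063, 0, 0], [1, 0.0041, 0.0063, 0, 0], [1, 0.0041, 0.0063, 0, 0], [1, 0.0041, 0.0063, 0, 0], [1, 0.0041, 0.0063, 0, 0], [1, 0, 0, 0, 0], [1, 0, 0, 0, 0]]]'

```text
t: 10.7
eef_pos: [0.4961, 0.0653, 0.1614]
ee_rot: [3.141, -0.0, 0.992]
force: [0.4, 0.7, -1.4]
width: 0.0099
gripper_force: 15.0
```

```bash
python3 st.py
```

```text
t 10.95 pos [0.496  0.0652 0.1614] yaw 0.9915576117478724 F [ 0.718   0.4993 -1.0293] M [-0.1107 -0.3676  0.0133] w 0.009970483143321583 | along tip -0.0027 lat 0.0004 Falong 0.81 Flat -0.33
barframe [-0.1254 -0.0823] yawrel deg 70.01874347499006
bend: phi deg 116.3 radial-50 0.0229
```

apply_moves --commands '[[[1, 0.0041, 0.0063, 0, 0], [1, 0.0041, 0.0063, 0, 0], [1, 0.0041, 0.0063, 0, 0], [1, 0.0041, 0.0063, 0, 0], [1, 0.0041, 0.0063, 0, 0], [1, 0.0041, 0.0063, 0, 0], [1, 0, 0, 0, 0], [1, 0, 0, 0, 0]]]'

```text
t: 11.75
eef_pos: [0.501, 0.0729, 0.1613]
ee_rot: [3.141, -0.0, 0.992]
force: [0.7, -1.4, -2.4]
width: 0.01
gripper_force: 15.0
```

```bash
python3 st.py 8
```

```text
t 12.1 pos [0.501  0.0728 0.1614] yaw 0.9915759384615346 F [ 1.725  -0.4416 -2.3607] M [-0.3428 -0.7567  0.0001] w 0.009816284019475105 | along tip 0.0065 lat 0.0004 Falong 0.58 Flat -1.69
barframe [-0.1223 -0.0737] yawrel deg 70.01979351833525
bend: phi deg 110.8 radial-50 0.0166
```

apply_moves --commands '[[[1, 0.0025, -0.0016, -0.0017, 0], [1, 0.0025, -0.0016, -0.0017, 0], [1, 0, 0, 0, 0], [1, 0, 0, 0, 0], [1, 0, 0, 0, 0]]]'

```text
t: 12.6
eef_pos: [0.5018, 0.0721, 0.1606]
ee_rot: [-3.141, 0.0, 0.992]
force: [-0.6, -0.1, -1.2]
width: 0.01
gripper_force: 15.0
```

```bash
python3 st.py 8
```

```text
t 12.95 pos [0.5019 0.0721 0.1607] yaw 0.9915470242044533 F [-0.3894  0.024  -1.0413] M [-0.087  -0.0752 -0.0047] w 0.010161696553318339 | along tip 0.0063 lat -0.0007 Falong -0.19 Flat 0.34
barframe [-0.1213 -0.0742] yawrel deg 70.01813685343674
bend: phi deg 111.6 radial-50 0.0159
```

apply_moves --commands '[[[1, 0.0041, 0.0063, 0, 0], [1, 0.0041, 0.0063, 0, 0], [1, 0.0041, 0.0063, 0, 0], [1, 0.0041, 0.0063, 0, 0], [1, 0.0041, 0.0063, 0, 0], [1, 0.0041, 0.0063, 0, 0], [1, 0.0041, 0.0063, 0, 0], [1, 0.0041, 0.0063, 0, 0], [1, 0, 0, 0, 0], [1, 0, 0, 0, 0]]]'

```text
t: 13.95
eef_pos: [0.5084, 0.0822, 0.1606]
ee_rot: [-3.142, 0.0, 0.992]
force: [0.4, 0.8, -1.2]
width: 0.0101
gripper_force: 15.0
```

```bash
python3 st.py 8
```

```text
t 14.3 pos [0.5084 0.0821 0.1607] yaw 0.9915462526593366 F [ 0.0939  0.0457 -1.1512] M [-0.0917 -0.0788  0.0066] w 0.009983317975974265 | along tip 0.0183 lat -0.0007 Falong 0.09 Flat -0.05
barframe [-0.1172 -0.063 ] yawrel deg 70.01809264715786
bend: phi deg 102.8 radial-50 0.0087
```

apply_moves --commands '[[[1, 0.0041, 0.0063, 0, 0], [1, 0.0041, 0.0063, 0, 0], [1, 0.0041, 0.0063, 0, 0], [1, 0.0041, 0.0063, 0, 0], [1, 0.0041, 0.0063, 0, 0], [1, 0.0041, 0.0063, 0, 0], [1, 0.0041, 0.0063, 0, 0], [1, 0.0041, 0.0063, 0, 0], [1, 0.0041, 0.0063, 0, 0], [1, 0.0041, 0.0063, 0, 0], [1, 0, 0, 0, 0], [1, 0, 0, 0, 0]]]'

```text
t: 15.5
eef_pos: [0.5166, 0.0947, 0.1606]
ee_rot: [-3.142, 0.0, 0.992]
force: [-0.1, -0.2, -1.1]
width: 0.0096
gripper_force: 15.0
```

```bash
python3 st.py 8
```

```text
t 15.85 pos [0.5166 0.0947 0.1607] yaw 0.9915253398193402 F [ 0.0187 -0.0417 -1.149 ] M [-0.087  -0.0573 -0.0105] w 0.009642422714422791 | along tip 0.0333 lat -0.0007 Falong -0.02 Flat -0.04
barframe [-0.1121 -0.0488] yawrel deg 70.0168944296884
bend: phi deg 88.7 radial-50 0.0021
```

```bash
sed -e 's/x0,y0,w,h=.*/x0,y0,w,h=322,256,26,17; S=32/; s/np.clip(F,-.16,.2)/(np.clip(F,-.16,-.05)+.16)\/.11/; s/rend(a,b,z0,zu)/rend(a,b,sg,zu)/; s/k in(z0,.040)/k in(0,.040)/; s/(0,0),.35)/(0,0),max(.1,sg*50))/' -e 's/np.array(\[0,0,3.\])/np.array([0,0,2.])/' run2.py > run4.py; python3 run4.py
```

```text
0.09409999999999999 along,lat,z0 [-0.0009 -0.0013  0.0093] 3.271848972235145
0.09309999999999999 along,lat,z0 [-0.0004 -0.0018  0.0092] 3.265823361157671
0.09509999999999999 along,lat,z0 [-0.0015 -0.0008  0.0092] 3.250109502499781
```

apply_moves --commands '[[[1, -0.0021, 0.0014, 0, 0], [1, -0.0021, 0.0014, 0, 0], [1, 0, 0, 0, 0], [1, 0, 0, 0, 0]]]'

```text
t: 16.25
eef_pos: [0.5159, 0.0953, 0.1607]
ee_rot: [3.141, -0.0, 0.992]
force: [0.5, -1.4, -0.2]
width: 0.0101
gripper_force: 15.0
```

```bash
python3 st.py 8
```

```text
t 16.6 pos [0.5159 0.0953 0.1608] yaw 0.991576533612351 F [ 0.9521 -1.129  -0.1063] M [-0.5397 -0.4722 -0.0102] w 0.010114229319549192 | along tip 0.0334 lat 0.0002 Falong -0.42 Flat -1.41
barframe [-0.1129 -0.0484] yawrel deg 70.0198276179652
bend: phi deg 88.3 radial-50 0.0030
```

apply_moves --commands '[[[1, 0.0042, -0.0027, 0, 0], [1, 0.0042, -0.0027, 0, 0], [1, 0.002, -0.0014, 0, 0], [1, 0, 0, 0, 0], [1, 0, 0, 0, 0]]]'

```text
t: 17.1
eef_pos: [0.5173, 0.0942, 0.1604]
ee_rot: [-3.141, 0.0, 0.991]
force: [-4.1, 3.5, 0.8]
width: 0.0097
gripper_force: 15.0
```

```bash
python3 st.py 8
```

```text
t 17.45 pos [0.5173 0.0942 0.1604] yaw 0.9914418067273911 F [-3.9535  3.4715  0.7703] M [ 1.213   1.5116 -0.0069] w 0.00993920680505475 | along tip 0.0333 lat -0.0016 Falong 0.74 Flat 5.21
barframe [-0.1113 -0.0492] yawrel deg 70.01210833607007
bend: phi deg 89.1 radial-50 0.0013
```

```bash
cat > plan.py <<'E'
# usage: plan.py nstates  s_from s_to step_mm   [lat offset mm, yaw offset deg, z]
from h import *
import sys
np.set_printoptions(precision=4,suppress=True)
X,Y,A=.6375,.1162,-.2305; D=-.0013; ZC=.1611
def bar(s):
    s=np.atleast_1d(s); p=np.clip((s-.06)/.05,0,np.radians(70)); e=np.maximum(s-.06-.05*np.radians(70),0)
    q=np.c_[-np.minimum(s,.06)-.05*np.sin(p)-e*np.cos(p), -.05+.05*np.cos(p)-e*np.sin(p)-0*s]
    c,n=np.cos(A),np.sin(A); return np.c_[X+c*q[:,0]-n*q[:,1],Y+n*q[:,0]+c*q[:,1]]
def tgt(s):
    S=np.linspace(s-.0115,s+.0115,47);P=bar(S);d=P[0]-P[-1];d/=np.linalg.norm(d);n=np.array([-d[1],d[0]])
    a=(P-bar(s))@d;b=(P-bar(s))@n
    k=np.polyfit(a,b,1)[0]; r=b-k*a; c=(r.max()+r.min())/2
    ang=np.arctan2(d[1],d[0])+np.arctan(k); u=np.array([np.cos(ang),np.sin(ang)])
    return bar(s)[0]+c*n-D*u, ang, (r.max()-r.min())/2
if __name__=='__main__':
    a=[float(v) for v in sys.argv[1:]]+[0,0,0][:max(0,7-len(sys.argv)+0)]
    L=[]
    for i in range(int(a[0])):
        if i: viewer.grab_frame('side')
        s=arm.get_state();L.append(np.r_[s['eef_pos'],s['ee_rot'][2],s['force'],s['moment'],s['width']])
    m=np.mean(L,0);p=L[-1];F=m[4:7]
    sg=np.linspace(.02,.17,1501);sc=sg[np.argmin([np.linalg.norm(tgt(v)[0]-p[:2]) for v in sg])]
    T,ang,dev=tgt(sc);u=np.array([np.cos(ang),np.sin(ang)]);n=np.array([-u[1],u[0]])
    print('t %.2f pos'%s['t'],p[:3],'s %.4f lat_off %.4f yaw_off_deg %.2f'%(sc,(p[:2]-T)@n,np.degrees(p[3]-ang)),'Ftan %.2f Flat %.2f Fz %.2f'%(F[:2]@u,F[:2]@n,F[2]),'M',m[7:10],'w %.4f'%p[10])
    s0,s1,st=a[1]/1e3,a[2]/1e3,a[3]/1e3; lo,yo,zo=(a[4:]+[0,0,0])[:3]
    N=max(1,int(round(abs(s1-s0)/st))); cur=np.r_[p[:3],p[3]]; rows=[]
    for v in np.linspace(s0,s1,N+1)[1:]:
        T,ang,dev=tgt(v);nn=np.array([-np.sin(ang),np.cos(ang)])
        w=np.r_[T+nn*lo/1e3,ZC+zo/1e3,ang+np.radians(yo)]
        r=np.round((w-cur)/[.2,.2,.2,np.pi],4);cur=cur+r*[.2,.2,.2,np.pi];rows.append([1]+[float(x) for x in r])
    print(rows)
E
python3 plan.py 1 139 127 1.5
```

```text
t 17.45 pos [0.5173 0.0942 0.1604] s 0.1391 lat_off -0.0008 yaw_off_deg 0.01 Ftan 0.39 Flat 5.14 Fz 0.55 M [ 1.2122  1.5434 -0.0226] w 0.0099
[[1, 0.0012, 0.009, 0.0033, -0.0001], [1, 0.0041, 0.0063, -0.0, 0.0], [1, 0.0041, 0.0062, -0.0, 0.0], [1, 0.0041, 0.0063, -0.0, 0.0], [1, 0.0041, 0.0063, -0.0, 0.0], [1, 0.0042, 0.0062, -0.0, -0.0002], [1, 0.0043, 0.0062, -0.0, -0.0006], [1, 0.0043, 0.0061, -0.0, -0.0012]]
```

apply_moves --commands '[[[1, -0.0067, 0.0044, 0.002, 0], [1, 0.0041, 0.0063, 0, 0], [1, 0.0041, 0.0063, 0, 0], [1, 0.0041, 0.0062, 0, 0], [1, 0.0041, 0.0063, 0, 0], [1, 0.0041, 0.0063, 0, 0], [1, 0.0042, 0.0062, 0, -0.0002], [1, 0.0043, 0.0062, 0, -0.0006], [1, 0, 0, 0, 0], [1, 0, 0, 0, 0], [1, 0, 0, 0, 0]]]'

```text
t: 18.55
eef_pos: [0.5223, 0.1036, 0.161]
ee_rot: [-3.142, -0.0, 0.989]
force: [0.2, 0.3, -0.9]
width: 0.0096
gripper_force: 15.0
```

```bash
python3 plan.py 8 128.5 119.5 1
```

```text
t 18.90 pos [0.5223 0.1036 0.1611] s 0.1285 lat_off 0.0002 yaw_off_deg 0.03 Ftan 0.19 Flat 0.02 Fz -1.31 M [-0.0831 -0.076  -0.0212] w 0.0101
[[1, 0.0039, 0.0035, 0.0002, -0.0009], [1, 0.0029, 0.0041, -0.0, -0.0009], [1, 0.0029, 0.0041, -0.0, -0.0013], [1, 0.003, 0.004, -0.0, -0.0017], [1, 0.0029, 0.0041, -0.0, -0.002], [1, 0.003, 0.0039, -0.0, -0.0024], [1, 0.003, 0.004, -0.0, -0.0028], [1, 0.0031, 0.0039, -0.0, -0.0033], [1, 0.0031, 0.0039, -0.0, -0.0036]]
```

apply_moves --commands '[[[1, 0.0038, 0.0035, 0, -0.0008], [1, 0.0029, 0.0041, 0, -0.0009], [1, 0.0029, 0.0041, 0, -0.0013], [1, 0.003, 0.004, 0, -0.0017], [1, 0.0029, 0.0041, 0, -0.002], [1, 0.003, 0.0039, 0, -0.0024], [1, 0, 0, 0, 0], [1, 0, 0, 0, 0], [1, 0, 0, 0, 0]]]'

```text
t: 19.8
eef_pos: [0.526, 0.1083, 0.161]
ee_rot: [-3.142, -0.0, 0.961]
force: [0.4, -0.1, -0.9]
width: 0.0101
gripper_force: 15.0
```

```bash
python3 plan.py 8 122.5 116.5 1
```

```text
t 20.15 pos [0.526  0.1083 0.1611] s 0.1225 lat_off 0.0000 yaw_off_deg 0.02 Ftan 0.22 Flat 0.12 Fz -0.95 M [-0.0818 -0.0574 -0.002 ] w 0.0098
[[1, 0.0031, 0.004, 0.0002, -0.0029], [1, 0.0031, 0.0039, 0.0, -0.0032], [1, 0.0031, 0.0039, 0.0, -0.0037], [1, 0.0031, 0.0039, 0.0, -0.004], [1, 0.0032, 0.0038, 0.0, -0.0044], [1, 0.0032, 0.0037, 0.0, -0.0048]]
```

apply_moves --commands '[[[1, 0.0031, 0.004, 0, -0.0029], [1, 0.0031, 0.0039, 0, -0.0032], [1, 0.0031, 0.0039, 0, -0.0037], [1, 0.0031, 0.0039, 0, -0.004], [1, 0.0032, 0.0038, 0, -0.0044], [1, 0.0032, 0.0037, 0, -0.0048], [1, 0, 0, 0, 0], [1, 0, 0, 0, 0], [1, 0, 0, 0, 0]]]'

```text
t: 21.05
eef_pos: [0.5298, 0.113, 0.161]
ee_rot: [-3.142, -0.0, 0.888]
force: [0.4, 0.2, -1.1]
width: 0.0101
gripper_force: 15.0
```

```bash
python3 plan.py 8 116.5 110.5 1
```

```text
t 21.40 pos [0.5298 0.113  0.1611] s 0.1165 lat_off -0.0000 yaw_off_deg -0.00 Ftan 0.03 Flat -0.22 Fz -1.08 M [-0.069  -0.0664 -0.0031] w 0.0096
[[1, 0.0032, 0.0038, 0.0002, -0.0051], [1, 0.0034, 0.0036, 0.0, -0.0054], [1, 0.0034, 0.0036, 0.0, -0.0058], [1, 0.0034, 0.0035, 0.0, -0.0059], [1, 0.0036, 0.0035, 0.0, -0.0062], [1, 0.0035, 0.0034, 0.0, -0.0062]]
```

apply_moves --commands '[[[1, 0.0032, 0.0038, 0, -0.0051], [1, 0.0034, 0.0036, 0, -0.0054], [1, 0.0034, 0.0036, 0, -0.0058], [1, 0.0034, 0.0035, 0, -0.0059], [1, 0, 0, 0, 0], [1, 0, 0, 0, 0], [1, 0, 0, 0, 0]]]'

```text
t: 22.1
eef_pos: [0.5324, 0.1159, 0.161]
ee_rot: [-3.142, 0.0, 0.819]
force: [-0.3, -0.2, -1.8]
width: 0.0102
gripper_force: 15.0
```

```bash
python3 plan.py 8 112.5 107.5 1
```

```text
t 22.45 pos [0.5325 0.1158 0.1611] s 0.1125 lat_off 0.0000 yaw_off_deg 0.00 Ftan 0.06 Flat 0.22 Fz -1.35 M [-0.093  -0.075   0.0136] w 0.0100
[[1, 0.0037, 0.0036, 0.0002, -0.0062], [1, 0.0035, 0.0034, 0.0, -0.0062], [1, 0.0037, 0.0033, 0.0, -0.0064], [1, 0.0037, 0.0033, 0.0, -0.0063], [1, 0.0037, 0.0032, 0.0, -0.0064]]
```

apply_moves --commands '[[[1, 0.0037, 0.0036, 0, -0.0062], [1, 0.0035, 0.0034, 0, -0.0062], [1, 0.0037, 0.0033, 0, -0.0064], [1, 0.0037, 0.0033, 0, -0.0063], [1, 0.0037, 0.0032, 0, -0.0064], [1, 0, 0, 0, 0], [1, 0, 0, 0, 0], [1, 0, 0, 0, 0]]]'

```text
t: 23.25
eef_pos: [0.5361, 0.1192, 0.161]
ee_rot: [-3.142, 0.0, 0.72]
force: [0.3, 0.2, -1.4]
width: 0.0102
gripper_force: 15.0
```

```bash
python3 plan.py 8 107.5 101.5 1
```

```text
t 23.60 pos [0.5361 0.1192 0.1611] s 0.1075 lat_off 0.0000 yaw_off_deg 0.00 Ftan -0.06 Flat 0.02 Fz -1.19 M [-0.0882 -0.0674 -0.0189] w 0.0102
[[1, 0.0039, 0.0031, 0.0001, -0.0064], [1, 0.0039, 0.0031, 0.0, -0.0063], [1, 0.0039, 0.0029, 0.0, -0.0064], [1, 0.004, 0.0029, 0.0, -0.0064], [1, 0.0041, 0.0028, 0.0, -0.0063], [1, 0.0041, 0.0027, 0.0, -0.0064]]
```

apply_moves --commands '[[[1, 0.0039, 0.0031, 0, -0.0064], [1, 0.0039, 0.0031, 0, -0.0063], [1, 0.0039, 0.0029, 0, -0.0064], [1, 0.004, 0.0029, 0, -0.0064], [1, 0.0041, 0.0028, 0, -0.0063], [1, 0.0041, 0.0027, 0, -0.0064], [1, 0, 0, 0, 0], [1, 0, 0, 0, 0], [1, 0, 0, 0, 0]]]'

```text
t: 24.5
eef_pos: [0.5409, 0.1227, 0.1611]
ee_rot: [-3.142, -0.0, 0.6]
force: [-0.1, 0.0, -1.4]
width: 0.0099
gripper_force: 15.0
```

```bash
python3 plan.py 8 101.5 94.5 1
```

```text
t 24.85 pos [0.5409 0.1227 0.161 ] s 0.1015 lat_off -0.0000 yaw_off_deg 0.00 Ftan 0.01 Flat -0.14 Fz -0.85 M [-0.0651 -0.0493 -0.0102] w 0.0101
[[1, 0.0043, 0.0028, 0.0003, -0.0064], [1, 0.0042, 0.0025, -0.0, -0.0063], [1, 0.0043, 0.0025, -0.0, -0.0064], [1, 0.0043, 0.0024, -0.0, -0.0064], [1, 0.0044, 0.0023, -0.0, -0.0063], [1, 0.0044, 0.0022, -0.0, -0.0064], [1, 0.0044, 0.0021, -0.0, -0.0064]]
```

apply_moves --commands '[[[1, 0.0043, 0.0028, 0.0002, -0.0064], [1, 0.0042, 0.0025, 0, -0.0063], [1, 0.0043, 0.0025, 0, -0.0064], [1, 0.0043, 0.0024, 0, -0.0064], [1, 0.0044, 0.0023, 0, -0.0063], [1, 0.0044, 0.0022, 0, -0.0064], [1, 0.0044, 0.0021, 0, -0.0064], [1, 0, 0, 0, 0], [1, 0, 0, 0, 0], [1, 0, 0, 0, 0]]]'

```text
t: 25.85
eef_pos: [0.5469, 0.126, 0.1611]
ee_rot: [-3.142, 0.0, 0.46]
force: [-0.7, 0.5, -0.5]
width: 0.0097
gripper_force: 15.0
```

```bash
python3 plan.py 8 94.5 87.5 1
```

```text
t 26.20 pos [0.547  0.1261 0.1611] s 0.0945 lat_off 0.0000 yaw_off_deg -0.00 Ftan 0.11 Flat 0.24 Fz -1.20 M [-0.0651 -0.039   0.005 ] w 0.0098
[[1, 0.0044, 0.0019, -0.0002, -0.0063], [1, 0.0045, 0.0019, 0.0, -0.0064], [1, 0.0046, 0.0018, 0.0, -0.0064], [1, 0.0046, 0.0018, 0.0, -0.0063], [1, 0.0047, 0.0017, 0.0, -0.0064], [1, 0.0046, 0.0015, 0.0, -0.0064], [1, 0.0047, 0.0015, 0.0, -0.0063]]
```

apply_moves --commands '[[[1, 0.0044, 0.0019, 0, -0.0063], [1, 0.0045, 0.0019, 0, -0.0064], [1, 0.0046, 0.0018, 0, -0.0064], [1, 0.0046, 0.0018, 0, -0.0063], [1, 0.0047, 0.0017, 0, -0.0064], [1, 0.0046, 0.0015, 0, -0.0064], [1, 0.0047, 0.0015, 0, -0.0063], [1, 0, 0, 0, 0], [1, 0, 0, 0, 0], [1, 0, 0, 0, 0]]]'

```text
t: 27.2
eef_pos: [0.5533, 0.1285, 0.1611]
ee_rot: [3.142, 0.0, 0.32]
force: [0.3, 0.2, -0.8]
width: 0.0101
gripper_force: 15.0
```

```bash
python3 plan.py 8 87.5 80.5 1
```

```text
t 27.55 pos [0.5534 0.1285 0.1611] s 0.0875 lat_off 0.0000 yaw_off_deg 0.01 Ftan -0.11 Flat -0.03 Fz -0.81 M [-0.0668 -0.0004  0.0096] w 0.0098
[[1, 0.0048, 0.0014, -0.0, -0.0064], [1, 0.0048, 0.0012, -0.0, -0.0064], [1, 0.0048, 0.0012, -0.0, -0.0063], [1, 0.0048, 0.0011, -0.0, -0.0064], [1, 0.0048, 0.001, -0.0, -0.0064], [1, 0.0049, 0.0009, -0.0, -0.0063], [1, 0.0049, 0.0008, -0.0, -0.0064]]
```

apply_moves --commands '[[[1, 0.0048, 0.0014, 0, -0.0064], [1, 0.0048, 0.0012, 0, -0.0064], [1, 0.0048, 0.0012, 0, -0.0063], [1, 0.0048, 0.0011, 0, -0.0064], [1, 0.0048, 0.001, 0, -0.0064], [1, 0.0049, 0.0009, 0, -0.0063], [1, 0.0049, 0.0008, 0, -0.0064], [1, 0, 0, 0, 0], [1, 0, 0, 0, 0], [1, 0, 0, 0, 0]]]'

```text
t: 28.55
eef_pos: [0.5601, 0.13, 0.1611]
ee_rot: [-3.142, 0.0, 0.18]
force: [-0.3, -0.5, -0.6]
width: 0.0097
gripper_force: 15.0
```

```bash
python3 plan.py 8 80.5 72.5 1
```

```text
t 28.90 pos [0.5601 0.13   0.1611] s 0.0805 lat_off 0.0000 yaw_off_deg -0.00 Ftan 0.30 Flat -0.20 Fz -1.16 M [-0.0764 -0.0224  0.0001] w 0.0101
[[1, 0.0048, 0.0006, -0.0001, -0.0064], [1, 0.0049, 0.0006, 0.0, -0.0063], [1, 0.0049, 0.0005, 0.0, -0.0064], [1, 0.0049, 0.0004, 0.0, -0.0064], [1, 0.005, 0.0003, 0.0, -0.0063], [1, 0.0049, 0.0003, 0.0, -0.0064], [1, 0.0049, 0.0001, 0.0, -0.0064], [1, 0.005, -0.0, 0.0, -0.0063]]
```

apply_moves --commands '[[[1, 0.0048, 0.0006, 0, -0.0064], [1, 0.0049, 0.0006, 0, -0.0063], [1, 0.0049, 0.0005, 0, -0.0064], [1, 0.0049, 0.0004, 0, -0.0064], [1, 0.005, 0.0003, 0, -0.0063], [1, 0.0049, 0.0003, 0, -0.0064], [1, 0.0049, 0.0001, 0, -0.0064], [1, 0.005, 0, 0, -0.0063], [1, 0, 0, 0, 0], [1, 0, 0, 0, 0], [1, 0, 0, 0, 0]]]'

```text
t: 30.0
eef_pos: [0.568, 0.1306, 0.1611]
ee_rot: [3.142, 0.0, 0.02]
force: [-0.1, -0.4, 0.2]
width: 0.0098
gripper_force: 15.0
```

```bash
python3 plan.py 8 72.5 64.5 1
```

```text
t 30.35 pos [0.568  0.1306 0.1611] s 0.0725 lat_off 0.0000 yaw_off_deg 0.01 Ftan -0.42 Flat -0.19 Fz -0.78 M [-0.0429 -0.0146  0.0005] w 0.0100
[[1, 0.005, -0.0001, 0.0001, -0.0064], [1, 0.005, -0.0002, 0.0, -0.0064], [1, 0.0049, -0.0002, 0.0, -0.0062], [1, 0.0049, -0.0004, 0.0, -0.0062], [1, 0.0049, -0.0004, 0.0, -0.0059], [1, 0.005, -0.0005, 0.0, -0.0057], [1, 0.0049, -0.0006, 0.0, -0.0054], [1, 0.0049, -0.0006, 0.0, -0.0051]]
```

apply_moves --commands '[[[1, 0.005, -0.0001, 0, -0.0064], [1, 0.005, -0.0002, 0, -0.0064], [1, 0.0049, -0.0002, 0, -0.0062], [1, 0.0049, -0.0004, 0, -0.0062], [1, 0.0049, -0.0004, 0, -0.0059], [1, 0.005, -0.0005, 0, -0.0057], [1, 0.0049, -0.0006, 0, -0.0054], [1, 0.0049, -0.0006, 0, -0.0051], [1, 0, 0, 0, 0], [1, 0, 0, 0, 0], [1, 0, 0, 0, 0]]]'

```text
t: 31.45
eef_pos: [0.5759, 0.13, 0.1611]
ee_rot: [3.142, 0.0, -0.129]
force: [-0.2, 0.1, -0.3]
width: 0.0097
gripper_force: 15.0
```

```bash
python3 plan.py 8 64.5 54.5 1
```

```text
t 31.80 pos [0.5759 0.13   0.1611] s 0.0645 lat_off -0.0000 yaw_off_deg -0.01 Ftan -0.15 Flat 0.04 Fz -0.92 M [-0.0404 -0.0228 -0.0168] w 0.0096
[[1, 0.005, -0.0007, 0.0, -0.0047], [1, 0.0049, -0.0007, 0.0, -0.0044], [1, 0.0049, -0.0008, 0.0, -0.004], [1, 0.0049, -0.0008, 0.0, -0.0035], [1, 0.0049, -0.0009, 0.0, -0.0032], [1, 0.0049, -0.0009, 0.0, -0.0028], [1, 0.0049, -0.0009, 0.0, -0.0024], [1, 0.0049, -0.001, 0.0, -0.002], [1, 0.0049, -0.0009, 0.0, -0.0016], [1, 0.0049, -0.001, 0.0, -0.0013]]
```

apply_moves --commands '[[[1, 0.005, -0.0007, 0, -0.0047], [1, 0.0049, -0.0007, 0, -0.0044], [1, 0.0049, -0.0008, 0, -0.004], [1, 0.0049, -0.0008, 0, -0.0035], [1, 0.0049, -0.0009, 0, -0.0032], [1, 0.0049, -0.0009, 0, -0.0028], [1, 0.0049, -0.0009, 0, -0.0024], [1, 0.0049, -0.001, 0, -0.002], [1, 0.0049, -0.0009, 0, -0.0016], [1, 0.0049, -0.001, 0, -0.0013], [1, 0, 0, 0, 0], [1, 0, 0, 0, 0]]]'

```text
t: 33.0
eef_pos: [0.5857, 0.1282, 0.1611]
ee_rot: [3.142, 0.0, -0.223]
force: [0.7, -0.8, -2.3]
width: 0.01
gripper_force: 15.0
```

```bash
python3 plan.py 8 54.5 43.5 1
```

```text
t 33.35 pos [0.5857 0.1283 0.1611] s 0.0545 lat_off 0.0000 yaw_off_deg -0.00 Ftan 0.07 Flat -0.19 Fz -1.32 M [-0.0104  0.0089 -0.0015] w 0.0095
[[1, 0.0048, -0.0011, 0.0, -0.0009], [1, 0.0049, -0.0011, 0.0, -0.0007], [1, 0.0049, -0.001, 0.0, -0.0005], [1, 0.0049, -0.0011, 0.0, -0.0002], [1, 0.0048, -0.0011, 0.0, -0.0001], [1, 0.0049, -0.0011, 0.0, -0.0], [1, 0.0049, -0.0011, 0.0, -0.0], [1, 0.0048, -0.0012, 0.0, -0.0], [1, 0.0049, -0.0011, 0.0, -0.0], [1, 0.0049, -0.0011, 0.0, -0.0], [1, 0.0048, -0.0012, 0.0, -0.0]]
```

apply_moves --commands '[[[1, 0.0048, -0.0011, 0, -0.0009], [1, 0.0049, -0.0011, 0, -0.0007], [1, 0.0049, -0.001, 0, -0.0005], [1, 0.0049, -0.0011, 0, -0.0002], [1, 0.0048, -0.0011, 0, -0.0001], [1, 0.0049, -0.0011, 0, 0], [1, 0.0049, -0.0011, 0, 0], [1, 0.0048, -0.0012, 0, 0], [1, 0.0049, -0.0011, 0, 0], [1, 0.0049, -0.0011, 0, 0], [1, 0, 0, 0, 0], [1, 0, 0, 0, 0]]]'

```text
t: 34.55
eef_pos: [0.5954, 0.126, 0.1611]
ee_rot: [3.142, 0.0, -0.231]
force: [0.5, -0.8, -0.9]
width: 0.0096
gripper_force: 15.0
```

```bash
python3 plan.py 8 44.5 41.5 0.5
```

```text
t 34.90 pos [0.5955 0.1261 0.1611] s 0.0445 lat_off 0.0000 yaw_off_deg 0.01 Ftan 0.03 Flat 0.05 Fz -1.04 M [-0.0203  0.0014 -0.0105] w 0.0101
[[1, 0.0023, -0.0007, -0.0001, -0.0], [1, 0.0025, -0.0006, -0.0, -0.0], [1, 0.0024, -0.0006, -0.0, -0.0], [1, 0.0024, -0.0005, -0.0, -0.0], [1, 0.0025, -0.0006, -0.0, -0.0], [1, 0.0024, -0.0006, -0.0, -0.0]]
```

apply_moves --commands '[[[1, 0.0024, -0.0006, 0, 0], [1, 0.0025, -0.0006, 0, 0], [1, 0.0024, -0.0006, 0, 0], [1, 0.0024, -0.0005, 0, 0], [1, 0.0025, -0.0006, 0, 0], [1, 0.0024, -0.0006, 0, 0], [1, 0, 0, 0, 0], [1, 0, 0, 0, 0]]]'

```text
t: 35.7
eef_pos: [0.5984, 0.1254, 0.1611]
ee_rot: [3.142, 0.0, -0.231]
force: [0.8, -0.5, -1.4]
width: 0.0097
gripper_force: 15.0
```

```bash
python3 plan.py 5 41.5 40 0.3
```

```text
t 35.90 pos [0.5984 0.1254 0.1611] s 0.0415 lat_off -0.0000 yaw_off_deg 0.00 Ftan -0.13 Flat -0.49 Fz -1.36 M [-0.0127 -0.0088 -0.0251] w 0.0102
[[1, 0.0015, -0.0002, 0.0001, -0.0], [1, 0.0015, -0.0004, 0.0, -0.0], [1, 0.0014, -0.0003, 0.0, -0.0], [1, 0.0015, -0.0004, 0.0, -0.0], [1, 0.0015, -0.0003, 0.0, -0.0]]
```

apply_moves --commands '[[[1, 0.0015, -0.0003, 0, 0], [1, 0.0015, -0.0004, 0, 0], [1, 0.0014, -0.0003, 0, 0], [1, 0.0015, -0.0004, 0, 0], [1, 0.0015, -0.0003, 0, 0], [1, 0, 0, 0, 0], [1, 0, 0, 0, 0]]]'

```text
t: 36.6
eef_pos: [0.5999, 0.125, 0.1611]
ee_rot: [3.142, 0.0, -0.23]
force: [-0.3, -0.0, -1.8]
width: 0.0099
gripper_force: 15.0
```

```bash
python3 plan.py 5 40 38.5 0.3
```

```text
t 36.80 pos [0.5999 0.125  0.1611] s 0.0400 lat_off -0.0000 yaw_off_deg -0.00 Ftan 0.14 Flat 0.17 Fz -1.00 M [-0.0166 -0.0019  0.024 ] w 0.0100
[[1, 0.0013, -0.0002, 0.0, 0.0], [1, 0.0014, -0.0003, 0.0, 0.0], [1, 0.0015, -0.0004, 0.0, 0.0], [1, 0.0015, -0.0003, 0.0, 0.0], [1, 0.0014, -0.0004, 0.0, 0.0]]
```

apply_moves --commands '[[[1, 0.0015, -0.0003, 0, 0], [1, 0.0014, -0.0004, 0, 0], [1, 0.0015, -0.0003, 0, 0], [1, 0.0015, -0.0004, 0, 0], [1, 0, 0, 0, 0], [1, 0, 0, 0, 0]]]'

```text
t: 37.4
eef_pos: [0.6009, 0.1248, 0.161]
ee_rot: [3.142, 0.0, -0.231]
force: [-1.4, 0.9, 0.0]
width: 0.0099
gripper_force: 15.0
```

```bash
python3 plan.py 5 38.8 37.6 0.3
```

```text
t 37.60 pos [0.6009 0.1248 0.1611] s 0.0389 lat_off -0.0000 yaw_off_deg -0.00 Ftan -2.00 Flat 0.13 Fz -0.24 M [ 0.2787  0.6601 -0.0252] w 0.0099
[[1, 0.002, -0.0004, 0.0002, 0.0], [1, 0.0015, -0.0004, 0.0, 0.0], [1, 0.0015, -0.0003, 0.0, 0.0], [1, 0.0014, -0.0004, 0.0, 0.0]]
```

apply_moves --commands '[[[1, 0.0015, -0.0003, 0, 0], [1, 0, 0, 0, 0], [1, 0, 0, 0, 0]]]'

```text
t: 37.9
eef_pos: [0.601, 0.1247, 0.161]
ee_rot: [3.142, 0.001, -0.231]
force: [-4.9, 2.2, 2.0]
width: 0.01
gripper_force: 15.0
```

```bash
python3 plan.py 6 38.8 37.6 0.3
```

```text
t 38.15 pos [0.6009 0.1247 0.161 ] s 0.0388 lat_off -0.0000 yaw_off_deg -0.00 Ftan -5.40 Flat 1.07 Fz 1.75 M [ 0.7738  1.8647 -0.0158] w 0.0098
[[1, 0.0017, -0.0002, 0.0004, 0.0], [1, 0.0015, -0.0004, -0.0, 0.0], [1, 0.0014, -0.0003, -0.0, 0.0], [1, 0.0015, -0.0004, -0.0, 0.0]]
```

apply_moves --commands '[[[1, 0.0003, -0.0001, 0, 0], [1, 0, 0, 0, 0], [1, 0, 0, 0, 0], [1, 0, 0, 0, 0]]]'

```text
t: 38.55
eef_pos: [0.601, 0.1247, 0.161]
ee_rot: [3.141, 0.001, -0.231]
force: [-5.0, 2.3, 1.9]
width: 0.0097
gripper_force: 15.0
```

```bash
python3 plan.py 6 38.8 37.6 0.3|head -1
```

```text
t 38.80 pos [0.601  0.1247 0.161 ] s 0.0388 lat_off -0.0000 yaw_off_deg -0.00 Ftan -5.61 Flat 1.04 Fz 1.71 M [ 0.8331  1.9832 -0.0371] w 0.0099
```

apply_moves --commands '[[[1, -0.0015, 0.0003, 0, 0], [1, -0.0005, 0.0001, -0.002, 0], [1, 0, 0, 0, 0], [1, 0, 0, 0, 0]]]'

```text
t: 39.2
eef_pos: [0.6009, 0.1247, 0.1606]
ee_rot: [3.141, 0.0, -0.231]
force: [-3.6, 1.4, 1.3]
width: 0.0095
gripper_force: 15.0
```

```bash
python3 plan.py 6 38.8 37.6 0.3|head -1
```

```text
t 39.45 pos [0.6009 0.1247 0.1607] s 0.0389 lat_off -0.0001 yaw_off_deg -0.01 Ftan -4.51 Flat 0.41 Fz 1.94 M [ 0.4673  1.7027 -0.0333] w 0.0101
```

apply_moves --commands '[[[1, -0.002, 0.0005, 0, 0], [1, 0, 0, 0, 0], [1, 0, 0, 0, 0], [1, 0, 0, 0, 0]]]'

```text
t: 39.85
eef_pos: [0.6008, 0.1247, 0.1607]
ee_rot: [3.142, -0.0, -0.231]
force: [-2.1, -0.9, -0.5]
width: 0.0098
gripper_force: 15.0
```

```bash
python3 plan.py 6 38.8 37.6 0.3|head -1
```

```text
t 40.10 pos [0.6008 0.1248 0.1607] s 0.0390 lat_off 0.0000 yaw_off_deg -0.00 Ftan -1.20 Flat -0.91 Fz -0.77 M [-0.1913  0.4344 -0.0229] w 0.0096
```

Light touch (1.2 N). Now I release gently and rise.

apply_moves --commands '[[[0.6, 0, 0, 0, 0], [0.5, 0, 0, 0, 0], [0.4, 0, 0, 0, 0], [0.3, 0, 0, 0, 0], [0.2, 0, 0, 0, 0], [0.1, 0, 0, 0, 0], [0.1, 0, 0, 0, 0], [0.1, 0, 0, 0.05, 0], [0.1, 0, 0, 0.1, 0], [0.1, 0, 0, 0.2, 0], [0.1, 0, 0, 0.2, 0], [0.1, 0, 0, 0, 0]]]' --force 5

```text
t: 41.3
eef_pos: [0.6034, 0.1254, 0.2781]
ee_rot: [-3.136, -0.009, -0.23]
force: [1.0, -0.1, 0.4]
width: 0.0389
gripper_force: 0.0
```

```bash
python3 - <<'E'
from h import *
f=grab('side','side3.png');g=grab('top','top3.png')
r=lambda im,x,y,w,h,k:cv2.resize(im[y:y+h,x:x+w],None,fx=k,fy=k,interpolation=cv2.INTER_CUBIC)
cv2.imwrite('pics/c3.png',np.hstack([r(f['image'],270,150,95,120,4),r(g['image'],270,170,95,120,4)]))
E
```

```text
(no output)
```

View pics/c3.png

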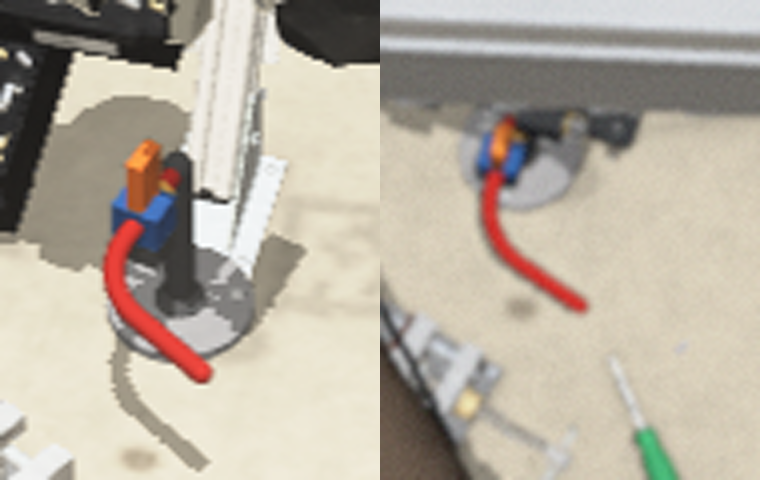

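Picture: the block hangs upright on the home leg at side-crop (145,205), next to the brass ring at (168,183). The bar's free end is clear and the gripper is open above it. I hand the job in.

```bash
python3 -c "
from station import arm
print(arm.job_done())"
```

```text
the job is handed in; nothing more can be done
None
```

The slide block is back on the bar, pressed against the brass stop at about 5.6 N (highest measured tool force on the bar about 5.9 N) and released; it hung upright by the ring in the last picture, and I handed it in at about 41 s, but the hand-in reported no verdict.

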